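# Dispense a walnut into the seated tray

## Robot

A 7-joint arm with a two-finger parallel gripper is mounted at the origin on a cart in front of the work surface, level with it; the furniture and walls round the work are solid. World frame = base frame: x ahead of the robot, y to its left, z up, the work surface at z = 0. Lengths are in m, angles in rad, forces in N, time in s.
With the tool pointing down it reaches from about 0.425 to 0.975 m from the base axis. Payload 16.7 kg.
Tool frame: the origin (TCP) lies at the very end of the fingers, on their centre line; the grasp point (between the pads) lies 19 mm behind it (env.pinch_z is the z of the grasp point in the tool frame, in m); z points along the fingers, y is the line along which they close (so a half turn about z gives the same grasp; the last joint's range is limited). The gripper opens to 85 mm and grips with 20 to 120 N. Pads are 22 mm wide; open, the fingers measure 114 mm over their backs; the gripper's body (76 mm by 85 mm) begins 54 mm behind the grasp point. The pads swing forward as they close: fully open they stand 13 mm farther back than shut.
Start: joints at [1.109, 0.426, 0.074, 1.606, -0.034, 1.111, -0.067], TCP at [0.208, -0.642, 0.231] pointing down, gripper open.
Joint ranges: [-2.85, 2.85], [-0.5, 2.14], [-1.23, 1.37], [0.21, 2.46], [-1.02, 4.16], [0.16, 2.05], [-2.73, 2.73]. Speed limits (rad/s): [1.89, 1.89, 2.39, 2.39, 3.01, 3.01, 3.01].

## Interface

Orientations are given as a 3x3 rotation matrix whose columns are the frame's x, y, z axes.
In Python, from station import sensors, cams, close_job, env gives the robot as it stands.
- The arm moves only by the tool send_rows, never from a script. Its argument "motion" is a list that holds one entry, the list of rows, each a list of 7 numbers: the shift along the world's x, y, z each as a share of 25 mm, from -1 to 1, then the turn, a rotation vector about the world's x, y, z each as a share of 0.08 rad, from -1 to 1, then the opening, from -1 (shut) to 1 (fully open). A call has 1 to 20 rows; each row shifts and turns the commanded pose from where the row before left it; what a row does not reach is not made up. A row lasts 1/10 s, in which the tool goes at most 50 mm and 8.59 degrees, less where a joint would pass 70% of its speed; a pose out of reach is approached as far as the arm can. A call with a number of a shift or a turn outside -1 to 1 is refused whole. A call with a gripper value outside its range is refused whole. The fingers move at their own pace and stop on an object; "force" is the grip in N (left out, the last holds). Time passes only in rows, so rows that do not move let the fingers close. It gives the time, the measured TCP pose, the force, the opening and the grip force at its end, in the units of the state.
- sensors.get_obs(): the state, without advancing time (a new reading comes with each control period).
- cams.capture(name): name is "scene" or "side" or "wrist"; returns a dict with "pixels" (420x560x3 uint8, red, green, blue), "fx", "fy", "cx", "cy" (pixels), "T" (4x4, takes a point from camera to world coordinates). Camera axes: x right, y down, z forward; pixel columns grow to the right and rows downward; lengths in m; the calibration is good to about 2 mm. A picture is of the moment at which its call begins. There is no depth.
- close_job(): hands the job in; it is judged then, once.
The state is a dict: "time": time; "joint_pos": joint angles; "qvel": joint speeds; "joint_torque": joint torques, N m; "tcp_pos": TCP position; "ee_rot": TCP orientation; "ft_force": force on the tool from outside, world axes, zero at the start; "wrist_torque": the same for the moment, N m; "gripper_width": finger opening in m; "grip_force": force on a finger pad.
Only numpy, scipy, OpenCV 4.12 (cv2) and the standard library are available. Lean on these libraries where they do the work, as an engineer would, in place of code of your own. Each camera call takes 0.05 s, during which the arm holds its last target. There are 200 camera calls.

## Task

Put the metal catch tray flat and square into the pocket at the front of the nut dispenser and let go of it. Then pull the dispenser's spring-loaded gate out by its wooden handle until the black pointer lines up with the red mark, so that the walnut in the tower drops into the tray. Finish while still holding the gate open at the mark, and leave the cutter, brush and scraper alone.

Things in the scene. Friction and masses are not known exactly. Their poses are not given: they have to be found in the camera images.
- dispenser: Fixed nut dispenser: wooden base 260 x 150 x 6 mm. Origin: centre of the base's underside; x to its back, z up. Tray pocket on the front half (-x); white tower, 181 mm high, at x 12 to 84, y -27 to 27 mm; guide arm (rail tops z = 134 mm) out to y = -202 mm on a leg with a foot plate; steel chute from the tower down to a lip 58 mm high at x = -3 mm, just behind the pocket.
- pocket (a point): Centre of the pocket's floor, 6 mm above the table; axes as the dispenser's. The pocket is 115 mm (x) x 67 mm (y) inside, 2.5 mm clearance all round the tray; its steel rails are about 13 mm wide, their lead-in edges flare outward and end 16 mm above the pocket's floor (22 mm above the table).
- tray: Loose open aluminium catch tray, 110 mm (its x) x 62 mm (its y) x 48 mm high, walls 3 mm, about 0.1 kg. Origin: centre of its underside, z up. Grip it from outside across its 62 mm width, near the top so that the fingertips clear the pocket's rails. Either way round fits the pocket.
- gate: The gate slide with its upright dark wooden handle, 44 mm (x) x 12 mm (y) x 48 mm high. Origin: centre of the handle's underside, 139 mm above the table; axes as the dispenser's. Shut, it is at x = 50, y = -95 mm from the dispenser's origin, 62 mm clear of the tower wall. It slides level toward the dispenser's -y, 80 mm to the stop; a spring (4 N shut, 10 N at 60 mm) snaps it shut when let go.
- pointer (a point): Tip of the black pointer bar on the gate's front edge, 3 mm wide; moves with the gate; axes as the dispenser's.
- mark: Red clip, 5 mm wide, fixed on the guide arm's front rail where the pointer must stop; it sits at a different place each time, 52 to 66 mm of pull from shut. Origin: its middle; axes as the dispenser's. The pointer is at the mark when both have the same y in the dispenser's axes.
- nut_center (a point): Centre of the walnut, about 31 mm across, that waits in the tower on the shut gate. Once the gate is open it falls onto the chute and rolls into the tray within about a second.
- nut: The same walnut; origin on its shell, 16 mm from its centre.
- cutter: Bystander: round tin pastry cutter, 66 mm across, 41 mm high. Origin: centre of its underside.
- brush: Bystander: pastry brush, 182 x 39 x 12 mm, lying along its x. Origin: middle of its underside.
- scraper: Bystander: steel bench scraper with a wooden grip, 95 x 122 x 18 mm. Origin: middle of its underside.

How it is judged:
On the way, in this order (a step that is already met when the one before it is completed fails the run):
1. the tray sits flat and square in the pocket, let go, with the gate still shut (x of tray in the frame of pocket between -0.004 and 0.004 m and y of tray in the frame of pocket between -0.004 and 0.004 m and z of tray in the frame of pocket between -0.003 and 0.003 m and angle between the x axis of tray and the x axis of pocket, either way round below 0.07 rad and angle between tray's own z axis and vertical below 0.05 rad and contact force between the fingers and tray below 0.2 N and y of gate in the frame of dispenser above -0.105 m), for 0.2 s.
2. the gate is pulled to the mark by its handle and the walnut is in the tray (x of tray in the frame of pocket between -0.004 and 0.004 m and y of tray in the frame of pocket between -0.004 and 0.004 m and z of tray in the frame of pocket between -0.003 and 0.003 m and angle between the x axis of tray and the x axis of pocket, either way round below 0.07 rad and angle between tray's own z axis and vertical below 0.05 rad and x of nut_center in the frame of tray between -0.054 and 0.054 m and y of nut_center in the frame of tray between -0.03 and 0.03 m and z of nut_center in the frame of tray between 0.005 and 0.056 m and y of pointer in the frame of mark between -0.004 and 0.004 m and contact force between the fingers and gate above 2 N), for 0.3 s.
At the end, for the whole second after the job is handed in: The tray lies in the pocket (within 4 mm of its centre, within 3 mm of its floor, square within 0.07 rad, not tilted by more than 0.05 rad), untouched by the fingers; the walnut lies in it at rest; the fingers hold the gate's handle (over 2 N) with the pointer within 4 mm of the red mark (all of step 2 and linear speed of nut below 0.05 m/s and linear speed of tray below 0.02 m/s and contact force between the fingers and tray below 0.2 N); the arm keeps its last pose, push and grip.
It fails at once if the round pastry cutter is moved more than 30 mm (distance of cutter from where it was at the start of the episode above 0.03 m).
It fails at once if the pastry brush is moved more than 30 mm (distance of brush from where it was at the start of the episode above 0.03 m).
It fails at once if the bench scraper is moved more than 30 mm (distance of scraper from where it was at the start of the episode above 0.03 m).
It also fails if it takes over 69 s, if anything falls off the work surface, if the arm or the gripper's body presses on something with over 40 N, if the wrist force passes 120 N, or if a joint passes its speed limit or range.

## Working session

There is one attempt and no reset: what is moved stays moved. The work goes in short steps, Python scripts to look and compute and a tool call to move; the robot and the scene stay as the last step left them, time stands still between calls to the robot, and variables do not carry over. Pictures are saved under pics/ and viewed, at most 10 in all, crops included, and the job is handed in when it is done.

Besides the shell and the picture viewer there is one more tool, called after "Call:" as name(argument=value, ...) on one line, values as JSON. send_rows: Moves the arm, as the interface text tells. Shift numbers are shares of 25 mm and turn numbers shares of 0.08 rad, none past 1 either way. Its arguments: {"type":"object","properties":{"motion":{"type":"array"},"force":{"type":"number"}},"required":["motion"]}

```bash
ls; mkdir -p pics
python3 - <<'E'
from station import sensors,cams,env
import cv2,numpy as np,pickle
o=sensors.get_obs();print(o['time'],o['tcp_pos'],o['ee_rot'],o['gripper_width'],env.pinch_z)
d={}
for n in ['scene','side','wrist']:
    c=cams.capture(n);d[n]=c
    cv2.imwrite(f'pics/{n}0.png',c['pixels'][:,:,::-1]);print(n,c['fx'],c['cx'],c['cy'],np.round(c['T'],3).tolist())
pickle.dump(d,open('c0.pkl','wb'))
E
```

```text
pics
0.0 [ 0.20753498 -0.64186253  0.23059399] [[ 9.51492379e-01  3.07671847e-01 -5.35530699e-04]
 [ 3.07672283e-01 -9.51491614e-01  1.21475096e-03]
 [-1.35808299e-04 -1.32059423e-03 -9.99999119e-01]] 0.08540359400908631 -0.0187
scene 430.7720854062946 281.1291495009551 214.20667792034718 [[0.886, -0.336, 0.321, 0.181], [-0.464, -0.636, 0.617, -0.763], [-0.003, -0.695, -0.719, 1.007], [0.0, 0.0, 0.0, 1.0]]
side 416.56173216406484 279.6083602606499 207.91990861917208 [[0.906, -0.272, 0.324, 0.251], [-0.423, -0.546, 0.723, -0.755], [-0.02, -0.792, -0.61, 0.738], [0.0, 0.0, 0.0, 1.0]]
wrist 346.0519469464432 275.88805391910034 210.98198868021046 [[0.309, -0.901, -0.304, 0.284], [-0.951, -0.293, -0.097, -0.616], [-0.001, 0.319, -0.948, 0.372], [0.0, 0.0, 0.0, 1.0]]
```

View pics/scene0.png

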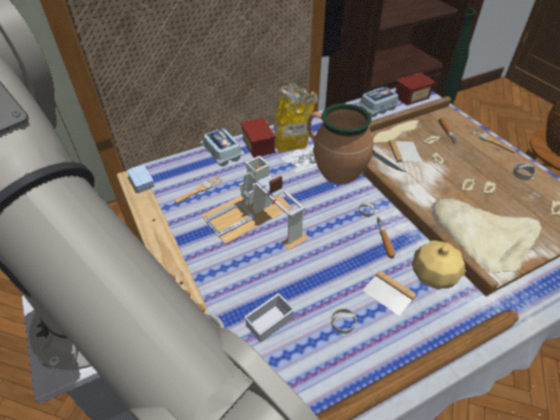

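View pics/side0.png

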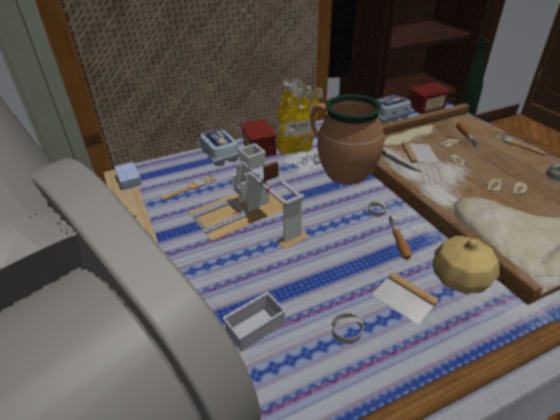

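```bash
cat > h.py <<'E'
import cv2,numpy as np
def crop(c,x0,y0,w,h,s):
    im=cv2.resize(np.ascontiguousarray(c['pixels'][y0:y0+h,x0:x0+w,::-1]),None,fx=s,fy=s,interpolation=cv2.INTER_CUBIC)
    for x in range(-(-x0//10)*10,x0+w,10):
        cv2.putText(im,str(x),(int((x-x0+.5)*s),8),0,.33,(0,255,255));cv2.line(im,(int((x-x0+.5)*s),10),(int((x-x0+.5)*s),15),(0,255,255))
    for y in range(-(-y0//10)*10,y0+h,10):
        cv2.putText(im,str(y),(0,int((y-y0+.5)*s)+4),0,.33,(0,255,255));cv2.line(im,(22,int((y-y0+.5)*s)),(27,int((y-y0+.5)*s)),(0,255,255))
    return im
def onz(c,uv,z):
    T=c['T'];d=T[:3,:3]@np.array([(uv[0]-c['cx'])/c['fx'],(uv[1]-c['cy'])/c['fy'],1]);return T[:3,3]+d*(z-T[2,3])/d[2]
def proj(c,P):
    P=np.atleast_2d(P);T=c['T'];q=(P-T[:3,3])@T[:3,:3];return np.c_[c['fx']*q[:,0]/q[:,2]+c['cx'],c['fy']*q[:,1]/q[:,2]+c['cy']]
E
python3 - <<'E'
import pickle,cv2,numpy as np
from h import *
d=pickle.load(open('c0.pkl','rb'))
cv2.imwrite('pics/a.png',crop(d['side'],187,140,125,114,5))
a=crop(d['side'],220,292,70,58,5.5);b=crop(d['scene'],238,290,62,52,5.5)
b=cv2.copyMakeBorder(b,0,a.shape[0]-b.shape[0],0,0,0);cv2.imwrite('pics/b.png',np.hstack([a,b]))
E
```

```text
(no output)
```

View pics/a.png

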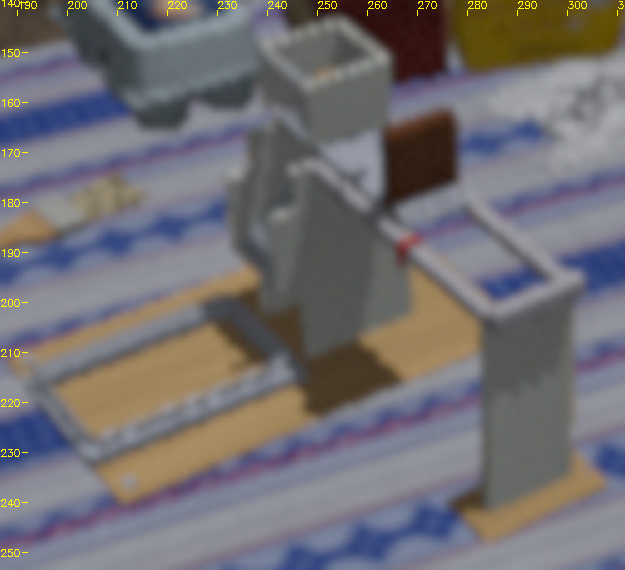

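View pics/b.png

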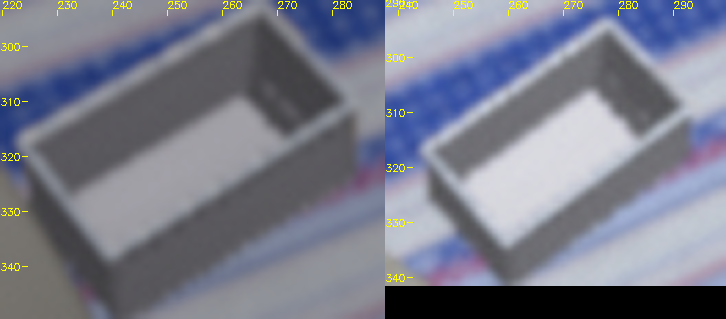

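```bash
cat >> h.py <<'E'
from scipy.optimize import least_squares
def fit(obs,p0):
    # obs: list of (cam, modelpts(mm), pixels); returns x,y,yaw
    def world(p,M):
        c,s=np.cos(p[2]),np.sin(p[2]);M=np.array(M,float)/1000
        return np.c_[p[0]+c*M[:,0]-s*M[:,1],p[1]+s*M[:,0]+c*M[:,1],M[:,2]]
    f=lambda p:np.concatenate([(proj(c,world(p,M))-np.array(U)).ravel() for c,M,U in obs])
    r=least_squares(f,p0,loss='soft_l1');return r.x,f(r.x).reshape(-1,2)
E
python3 - <<'E'
import pickle,cv2,numpy as np
from h import *
d=pickle.load(open('c0.pkl','rb'));S=d['side'];C=d['scene']
t=[(-55,31,48),(-55,-31,48),(55,-31,48),(55,31,48)]
us=[(222.8,317.9),(239.5,339.1),(284,310.6),(267.1,293)];uc=[(244.2,316.8),(259.9,334.6),(293,308.6),(278,293.1)]
c0=onz(S,(253,315),.048);print(c0)
for o in([(S,t,us)],[(C,t,uc)],[(S,t,us),(C,t,uc)]):
    p,e=fit(o,[c0[0],c0[1],0.3]);print('tray',p.round(4),e.round(1).tolist())
M=[(12,27,181),(12,-27,181),(84,-27,181),(84,27,181),(-130,-75,6),(-130,75,6),(28,-101,139),(72,-101,139)]
U=[(238.1,147.5),(248.5,156.5),(264.9,151.1),(254.5,142.5),(211.5,239.1),(188.5,212.5),(264.1,180.5),(277.7,175.9)]
c0=onz(S,(248,205),0);p,e=fit([(S,M,U)],[c0[0],c0[1],0.3]);print('disp',p.round(4),e.round(1).tolist())
R=np.array([[np.cos(p[2]),-np.sin(p[2])],[np.sin(p[2]),np.cos(p[2])]])
for n,px,z in [('railL',(35,385),.022),('railF',(95,460),.022),('railR',(300,372),.022),('railB',(210,300),.022),('mark',(408,243),.134),('armF',(490,318),.134),('armB',(578,280),.134)]:
    w=onz(S,(px[0]/5+186.5,px[1]/5+139.5),z);print(n,w.round(3),((w[:2]-p[:2])@R*1000).round(1))
for n,u in [('cutter',(348,328)),('scraper',(405,298)),('brush',(400,237)),('jar',(350,180))]: print(n,onz(S,u,0.02).round(3))
cv2.imwrite('pics/c.png',crop(C,200,145,115,110,5.4))
E
```

```text
[ 0.4177211  -0.23654239  0.048     ]
tray [ 0.4197 -0.2361  0.2079] [[-0.0, 0.3], [-0.2, -0.1], [0.5, 0.2], [-0.2, -0.5]]
tray [ 0.4198 -0.2347  0.2226] [[0.1, 0.3], [-0.3, -0.4], [0.4, 0.1], [-0.2, -0.0]]
tray [ 0.4198 -0.2355  0.2143] [[-0.1, 0.2], [-0.2, -0.3], [0.3, -0.1], [-0.4, -0.8], [0.2, 0.4], [-0.3, -0.2], [0.6, 0.5], [0.1, 0.3]]
disp [0.5366 0.1685 0.1807] [[-5.3, 1.7], [-5.3, 0.9], [1.2, -2.0], [0.8, -1.1], [0.1, -0.0], [-1.5, -1.5], [0.6, 0.9], [1.0, -0.2]]
railL [0.402 0.165 0.022] [-133.1   21.1]
railF [0.413 0.089 0.022] [-135.7  -55.7]
railR [0.538 0.111 0.022] [ -9.4 -57. ]
railB [0.515 0.197 0.022] [-15.8  31.9]
mark [0.581 0.049 0.134] [  21.8 -125.2]
armF [ 0.591 -0.026  0.134] [  18.  -201.4]
armB [ 0.643 -0.018  0.134] [  71.1 -202.2]
cutter [ 0.587 -0.331  0.02 ]
scraper [ 0.742 -0.319  0.02 ]
brush [ 0.858 -0.152  0.02 ]
jar [0.886 0.128 0.02 ]
```

View pics/c.png

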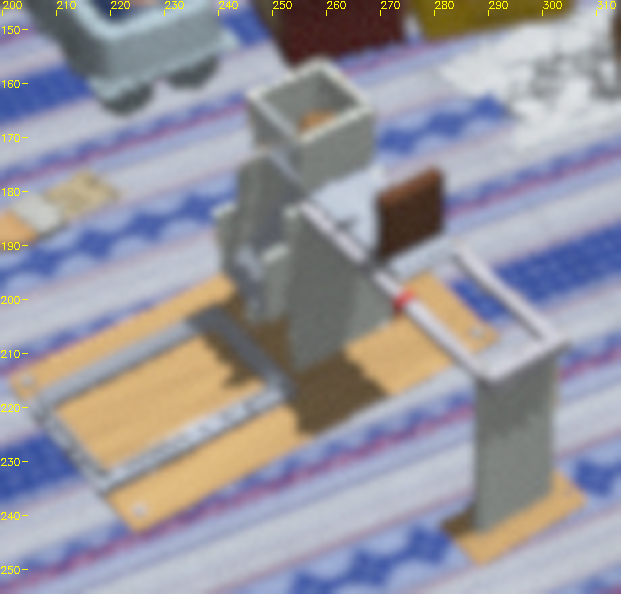

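Run:
```python
import pickle,numpy as np
from h import *
d=pickle.load(open('c0.pkl','rb'));W=d['wrist'];T0=W['T'].copy();tcp=np.array([.2075,-.6419,.2306])
P=[(.405,.15,.02),(.413,.089,.02),(.538,.111,.02),(.515,.197,.02),(.581,.049,.134),(.591,-.026,.134),(.643,-.018,.134),(.604,.085,.187)]
print(proj(W,tcp))
for t in [(.44,.05,.4),(.44,.1,.4),(.42,.08,.33),(.5,-.0,.4),(.5,.05,.45),(.47,-.1,.4)]:
    W['T']=T0.copy();W['T'][:3,3]+=np.array(t)-tcp;print(t,proj(W,P).round().astype(int).tolist())
```

```text
[[277.61862046 279.02475794]]
(0.44, 0.05, 0.4) [[206, 153], [247, 160], [257, 71], [193, 67], [319, 42], [387, 56], [400, 1], [297, -7]]
(0.44, 0.1, 0.4) [[238, 163], [278, 170], [291, 83], [228, 79], [362, 58], [429, 71], [444, 18], [349, 12]]
(0.42, 0.08, 0.33) [[222, 154], [269, 162], [283, 58], [208, 54], [368, 18], [452, 36], [472, -34], [353, -51]]
(0.5, -0.0, 0.4) [[165, 180], [205, 187], [212, 102], [149, 99], [257, 84], [324, 97], [334, 46], [225, 44]]
(0.5, 0.05, 0.45) [[203, 182], [239, 188], [248, 112], [191, 109], [297, 98], [356, 109], [366, 65], [276, 66]]
(0.47, -0.1, 0.4) [[104, 141], [145, 148], [147, 57], [82, 53], [175, 24], [246, 38], [253, -19], [124, -30]]
```

Call:
send_rows(motion=[[[0.5, 0.9, 0.25, 0, 0, -0.075, 1], [0.5, 0.9, 0.25, 0, 0, -0.075, 1], [0.5, 0.9, 0.25, 0, 0, -0.075, 1], [0.5, 0.9, 0.25, 0, 0, -0.075, 1], [0.5, 0.9, 0.25, 0, 0, -0.075, 1], [0.5, 0.9, 0.25, 0, 0, -0.075, 1], [0.5, 0.9, 0.25, 0, 0, -0.075, 1], [0.5, 0.9, 0.25, 0, 0, -0.075, 1], [0.5, 0.9, 0.25, 0, 0, -0.075, 1], [0.5, 0.9, 0.25, 0, 0, -0.075, 1], [0.5, 0.9, 0.25, 0, 0, -0.075, 1], [0.5, 0.9, 0.25, 0, 0, -0.075, 1], [0.5, 0.9, 0.25, 0, 0, -0.075, 1], [0.5, 0.9, 0.25, 0, 0, -0.075, 1], [0.5, 0.9, 0.25, 0, 0, -0.075, 1], [0.5, 0.9, 0.25, 0, 0, -0.075, 1], [0.5, 0.9, 0.25, 0, 0, -0.075, 1], [0.5, 0.9, 0.25, 0, 0, -0.075, 1], [0.5, 0.9, 0.25, 0, 0, -0.075, 1], [0.5, 0.9, 0.25, 0, 0, -0.075, 1]]])

```text
time: 2.15
tcp_pos: [0.4579, -0.1912, 0.3565]
ee_rot: [[0.982, 0.191, -0.0], [0.191, -0.982, 0.0], [-0.0, -0.0, -1.0]]
ft_force: [0.1, -0.9, 0.6]
gripper_width: 0.0854
grip_force: 0.0
```

Call:
send_rows(motion=[[[0.17, 0.92, 0.18, 0, 0, 0, 1], [0.17, 0.92, 0.18, 0, 0, 0, 1], [0.17, 0.92, 0.18, 0, 0, 0, 1], [0.17, 0.92, 0.18, 0, 0, 0, 1], [0.17, 0.92, 0.18, 0, 0, 0, 1], [0.17, 0.92, 0.18, 0, 0, 0, 1], [0.17, 0.92, 0.18, 0, 0, 0, 1], [0.17, 0.92, 0.18, 0, 0, 0, 1], [0.17, 0.92, 0.18, 0, 0, 0, 1], [0.17, 0.92, 0.18, 0, 0, 0, 1], [0, 0, 0, 0, 0, 0, 1], [0, 0, 0, 0, 0, 0, 1]]])

```text
time: 3.35
tcp_pos: [0.5001, 0.0378, 0.4011]
ee_rot: [[0.981, 0.192, -0.0], [0.192, -0.981, -0.0], [-0.0, 0.0, -1.0]]
ft_force: [-0.1, 0.1, -0.5]
gripper_width: 0.0853
grip_force: 0.0
```

Run:
```python
from station import cams
import pickle
from h import *
d={n:cams.capture(n) for n in ['wrist','scene','side']};pickle.dump(d,open('c1.pkl','wb'))
cv2.imwrite('pics/d.png',crop(d['wrist'],130,30,230,170,3.45))
```

```text
(no output)
```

View pics/d.png

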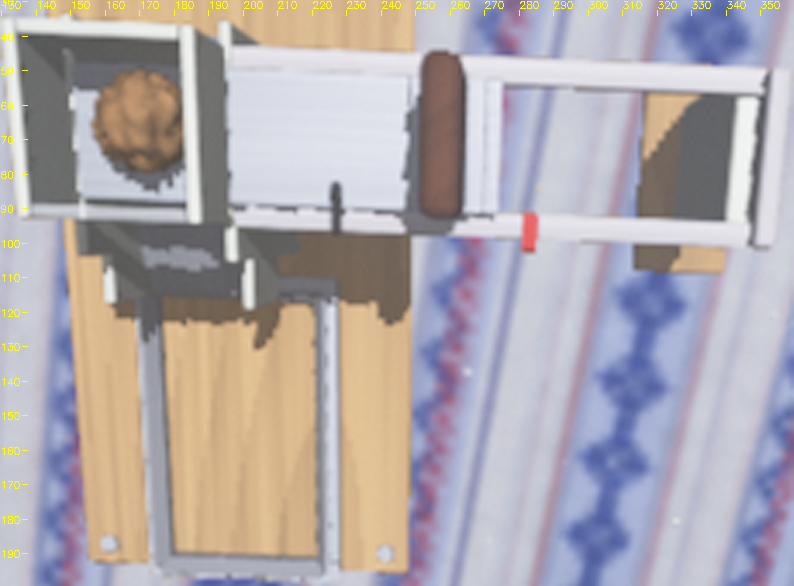

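```bash
cat > m.py <<'E'
import pickle
from h import *
d=pickle.load(open('c1.pkl','rb'));W=d['wrist']
q=lambda x,y:(x/3.45+129.5,y/3.45+29.5)
M=[(-130,75,6),(-130,-75,6),(84,-27,181),(12,-27,181),(12,27,181),(50,-95,187)]
U=[q(92,560),q(408,570),q(195,26),q(202,222),q(22,217),q(442,134)]
p,e=fit([(W,M,U)],[.537,.168,.18]);print(p.round(4),e.round(1).tolist())
R=np.array([[np.cos(p[2]),-np.sin(p[2])],[np.sin(p[2]),np.cos(p[2])]])
def D(px,z): return ((onz(W,q(*px),z/1000)[:2]-p[:2])@R*1000).round(1)
for n,px in [('inFL',(175,553)),('inFR',(318,553)),('inL',(163,330)),('inR',(316,305)),('outFL',(157,577)),('outFR',(340,572)),('outL',(139,320)),('outR',(339,305)),('backrail in',(310,300))]: print(n,D(px,6),D(px,14),D(px,22))
print('baseR',D((411,240),6))
print('mark',D((530,216),136),D((530,248),134));print('ptr',D((336,185),139),D((336,230),137));print('armend',D((788,70),134),D((770,245),134))
print('handle',[D(x,187) for x in((421,134),(463,134),(442,50),(442,217))])
E
python3 m.py
```

```text
[0.5363 0.1622 0.1512] [[-1.6, -0.4], [0.2, 0.6], [0.2, -12.2], [1.0, 11.5], [-1.0, 10.5], [0.1, -1.3]]
inFL [-125.5   33.7] [-123.2   31.5] [-121.    29.3]
inFR [-122.6  -32.7] [-120.4  -33.9] [-118.2  -35.1]
inL [-24.5  34.4] [-23.7  32.2] [-23.  30.]
inR [-11.  -32.6] [-10.4 -33.8] [ -9.9 -35. ]
outFL [-137.5   42.7] [-135.1   40.3] [-132.6   38. ]
outFR [-131.4  -42.9] [-129.  -44.] [-126.7  -45. ]
outL [-20.7  44.7] [-20.   42.3] [-19.3  40. ]
outR [-10.5 -42.6] [-10.  -43.6] [ -9.4 -44.7]
backrail in [ -9. -30.] [ -8.4 -31.2] [ -7.9 -32.5]
baseR [ 17.7 -73.4]
mark [  28.8 -121.2] [  19.  -121.8]
ptr [ 35.4 -59.2] [ 21.8 -58.9]
armend [  75.4 -199.6] [  23.3 -199.9]
handle [array([ 48.6, -89.1]), array([  49.1, -100.7]), array([ 69.9, -94.3]), array([ 27.2, -95.5])]
```

```bash
cat >> m.py <<'E'
print('---')
d0=pickle.load(open('c0.pkl','rb'));s=lambda x,y:(x/5.4+199.5,y/5.4+144.5);r=lambda x,y:(x/5+186.5,y/5+139.5)
M=[(-130,75,6),(-130,-75,6),(50,-27,181),(50,27,181),(50,-95,187),(76,-202,134),(24,-202,134),(72,-95,187),(28,-95,187),(-122,33.5,6),(-122,-33.5,6)]
U=[q(92,560),q(408,570),q(198,124),q(19,123),q(442,134),q(788,70),q(770,245),q(442,50),q(442,217),q(175,553),q(318,553)]
o=[(W,M,U)]
o.append((d0['scene'],[(-130,-75,6),(-130,75,6),(130,-75,6),(76,-202,134),(24,-202,134),(28,-101,187),(72,-101,187)],[s(135,528),s(5,383),s(497,338),s(570,343),s(485,380),s(378,205),s(443,180)]))
o.append((d0['side'],[(-130,-75,6),(-130,75,6),(76,-202,134),(24,-202,134),(28,-101,139),(72,-101,139)],[r(125,498),r(10,363),r(578,280),r(490,318),r(388,205),r(456,182)]))
for k in ([0],[1],[2],[0,1,2]):
    P,e=fit([o[i] for i in k],p);print(k,P.round(4),e.round(1).tolist())
E
python3 m.py|sed '1,/---/d'
```

```text
[0] [0.5345 0.1622 0.1566] [[-1.2, 0.9], [0.5, 1.4], [0.2, 0.5], [-4.0, -1.5], [-0.5, 0.1], [1.6, 0.1], [1.5, 0.0], [0.0, -1.0], [-0.9, 0.4], [0.3, -0.9], [0.7, 0.6]]
[1] [0.5332 0.1626 0.1593] [[-0.6, 0.9], [-0.9, -0.7], [0.1, -0.3], [-0.5, 0.2], [0.8, 1.2], [0.3, -0.3], [0.6, -1.7]]
[2] [0.5357 0.1688 0.1663] [[-1.0, -0.2], [-1.8, -1.5], [0.5, -0.1], [0.9, -0.2], [-0.1, 1.2], [0.4, 0.2]]
[0, 1, 2] [0.5344 0.1624 0.1568] [[-1.4, 1.0], [0.3, 1.4], [-0.0, 0.6], [-4.3, -1.4], [-0.8, 0.1], [1.3, 0.1], [1.2, 0.0], [-0.3, -1.0], [-1.2, 0.4], [0.2, -0.9], [0.6, 0.6], [-0.3, 0.7], [-0.5, -0.9], [0.5, -0.4], [-0.2, 0.2], [1.1, 1.2], [0.7, -0.3], [1.0, -1.8], [-1.1, 1.2], [-1.6, -0.5], [0.8, 1.8], [0.9, 1.7], [0.2, 2.7], [0.8, 1.8]]
```

Call:
send_rows(motion=[[[-0.38, -0.9, -0.5, 0, 0, 0.02, 1], [-0.38, -0.9, -0.5, 0, 0, 0.02, 1], [-0.38, -0.9, -0.5, 0, 0, 0.02, 1], [-0.38, -0.9, -0.5, 0, 0, 0.02, 1], [-0.38, -0.9, -0.5, 0, 0, 0.02, 1], [-0.38, -0.9, -0.5, 0, 0, 0.02, 1], [-0.38, -0.9, -0.5, 0, 0, 0.02, 1], [-0.38, -0.9, -0.5, 0, 0, 0.02, 1], [-0.38, -0.9, -0.5, 0, 0, 0.02, 1], [-0.38, -0.9, -0.5, 0, 0, 0.02, 1], [-0.38, -0.9, -0.5, 0, 0, 0.02, 1], [-0.38, -0.9, -0.5, 0, 0, 0.02, 1], [0, 0, 0, 0, 0, 0, 1], [0, 0, 0, 0, 0, 0, 1]]])

```text
time: 4.9
tcp_pos: [0.3857, -0.2327, 0.2512]
ee_rot: [[0.978, 0.208, -0.0], [0.208, -0.978, 0.0], [-0.0, -0.0, -1.0]]
ft_force: [0.1, 0.4, 0.6]
gripper_width: 0.085
grip_force: 0.0
```

Run:
```python
from station import cams
import pickle
from h import *
w=cams.capture('wrist');pickle.dump(w,open('c2.pkl','wb'))
c=proj(w,[.4198,-.2355,.048])[0];print(c)
x0,y0=int(c[0])-80,max(0,int(c[1])-60);print(x0,y0)
cv2.imwrite('pics/e.png',crop(w,x0,y0,160,120,5))
```

```text
[286.74062225 145.6483875 ]
206 85
```

View pics/e.png

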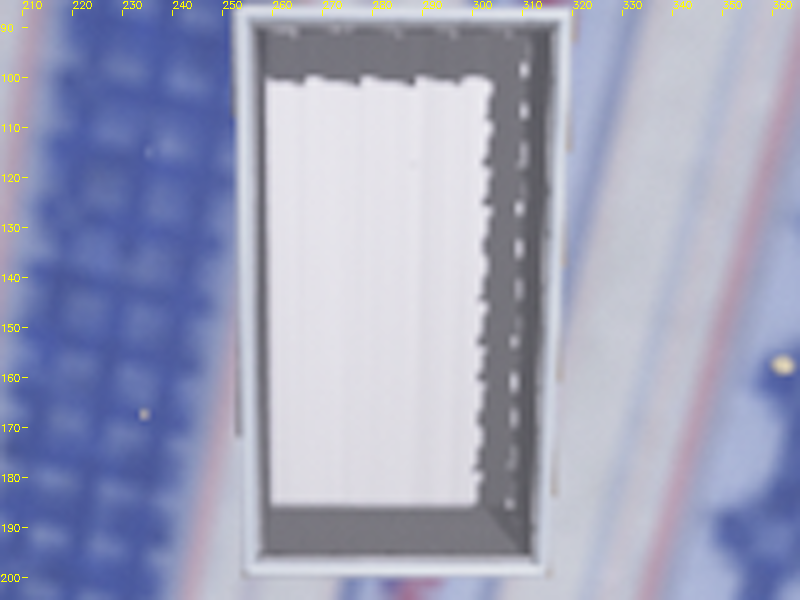

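Run:
```python
import pickle
from h import *
w=pickle.load(open('c2.pkl','rb'));q=lambda x,y:(x/5+205.5,y/5+84.5)
p,e=fit([(w,[(55,31,48),(55,-31,48),(-55,-31,48),(-55,31,48)],[q(235,8),q(572,8),q(545,573),q(246,573)])],[.42,-.235,.21]);print(p.round(4),e.round(1).tolist())
d=pickle.load(open('c1.pkl','rb'))['wrist'];s=lambda x,y:(x/3.45+129.5,y/3.45+29.5)
for z in(6,14):
  p,e=fit([(d,[(-57.5,33.5,z),(-57.5,-33.5,z),(57.5,-33.5,z),(40,33.5,z)],[s(175,553),s(318,553),s(316,300),s(163,331)])],[.47,.15,.157]);print('pocket',p.round(4),e.round(1).tolist())
```

```text
[ 0.4197 -0.2341  0.207 ] [[0.5, 0.1], [-0.8, 0.4], [-0.0, -0.2], [0.2, -0.4]]
pocket [0.471  0.153  0.1559] [[-0.2, -1.1], [0.2, 0.4], [-0.1, -0.4], [0.1, 0.9]]
pocket [0.4725 0.1515 0.1559] [[-0.5, -0.5], [0.5, 1.1], [0.3, -0.9], [-0.3, 0.5]]
```

Call:
send_rows(motion=[[[0.227, -0.012, -1, 0, 0, 0, 1], [0.227, -0.012, -1, 0, 0, 0, 1], [0.227, -0.012, -1, 0, 0, 0, 1], [0.227, -0.012, -1, 0, 0, 0, 1], [0.227, -0.012, -1, 0, 0, 0, 1], [0.227, -0.012, -1, 0, 0, 0, 1], [0, 0, -0.8, 0, 0, 0, 1], [0, 0, -0.8, 0, 0, 0, 1], [0, 0, -0.8, 0, 0, 0, 1], [0, 0, -0.8, 0, 0, 0, 1], [0, 0, 0, 0, 0, 0, 1], [0, 0, 0, 0, 0, 0, -1], [0, 0, 0, 0, 0, 0, -1], [0, 0, 0, 0, 0, 0, -1], [0, 0, 0, 0, 0, 0, -1], [0, 0, 0, 0, 0, 0, -1]]], force=30)

```text
time: 6.55
tcp_pos: [0.4211, -0.2341, 0.0225]
ee_rot: [[0.978, 0.21, 0.002], [0.21, -0.978, -0.001], [0.002, 0.001, -1.0]]
ft_force: [-1.5, 4.0, 8.2]
gripper_width: 0.0613
grip_force: 33.9
```

Call:
send_rows(motion=[[[0, 0, 0.5, 0, 0, 0, -1], [0, 0, 1, 0, 0, 0, -1], [0, 0, 1, 0, 0, 0, -1], [0.12, 0.4, 1, 0, 0, -0.05, -1], [0.12, 0.8, 0.2, 0, 0, -0.05, -1], [0.12, 0.9, 0, 0, 0, -0.05, -1], [0.12, 0.9, 0, 0, 0, -0.05, -1], [0.12, 0.9, 0, 0, 0, -0.05, -1], [0.12, 0.9, 0, 0, 0, -0.05, -1], [0.12, 0.9, 0, 0, 0, -0.05, -1], [0.12, 0.9, 0, 0, 0, -0.05, -1], [0.12, 0.9, 0, 0, 0, -0.05, -1], [0.12, 0.9, 0, 0, 0, -0.05, -1], [0.12, 0.9, 0, 0, 0, -0.05, -1], [0.12, 0.9, 0, 0, 0, -0.05, -1], [0.12, 0.9, 0, 0, 0, -0.04, -1], [0.12, 0.9, 0, 0, 0, 0, -1], [0.12, 0.9, 0, 0, 0, 0, -1], [0.12, 0.9, 0, 0, 0, 0, -1], [0, 0, 0, 0, 0, 0, -1]]])

```text
time: 8.55
tcp_pos: [0.4687, 0.1139, 0.1152]
ee_rot: [[0.987, 0.163, 0.002], [0.163, -0.987, 0.001], [0.002, -0.001, -1.0]]
ft_force: [0.1, 0.0, -1.4]
gripper_width: 0.0613
grip_force: 33.6
```

Call:
send_rows(motion=[[[0.07, 0.8, 0, 0, 0, -0.1, -1], [0.06, 0.74, 0, 0, 0, 0, -1], [0, 0, -0.8, 0, 0, 0, -1], [0, 0, -0.8, 0, 0, 0, -1], [0, 0, -0.8, 0, 0, 0, -1], [0, 0, 0, 0, 0, 0, -1], [0, 0, 0, 0, 0, 0, -1]]])

```text
time: 9.25
tcp_pos: [0.4716, 0.1491, 0.0546]
ee_rot: [[0.988, 0.152, 0.0], [0.152, -0.988, -0.0], [-0.0, 0.0, -1.0]]
ft_force: [0.6, -0.4, -0.6]
gripper_width: 0.0613
grip_force: 33.6
```

Run:
```python
from station import cams
import pickle
from h import *
d={n:cams.capture(n) for n in ['wrist','scene','side']};pickle.dump(d,open('c3.pkl','wb'))
a=crop(d['side'],185,180,80,66,4.7);b=crop(d['wrist'],200,170,160,120,2.6)
h=max(a.shape[0],b.shape[0]);f=lambda i:cv2.copyMakeBorder(i,0,h-i.shape[0],0,0,0)
cv2.imwrite('pics/f.png',np.hstack([f(a),f(b)]))
```

```text
(no output)
```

View pics/f.png

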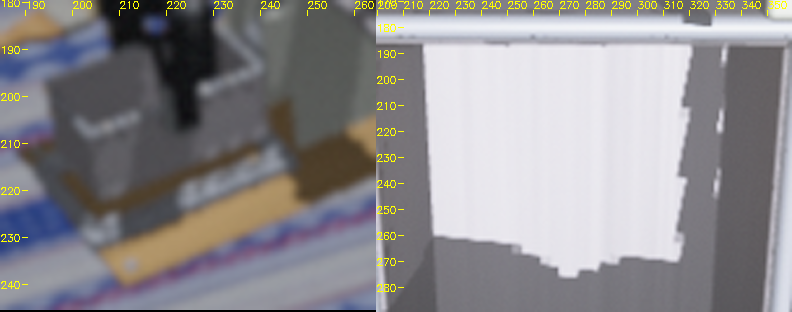

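Call:
send_rows(motion=[[[0, 0.12, 0, 0, 0, 0.04, -1], [0, 0, -0.3, 0, 0, 0, -1], [0, 0, -0.3, 0, 0, 0, -1], [0, 0, -0.2, 0, 0, 0, -1], [0, 0, 0, 0, 0, 0, -1], [0, 0, 0, 0, 0, 0, -1]]])

```text
time: 10.0
tcp_pos: [0.4713, 0.1525, 0.0335]
ee_rot: [[0.988, 0.155, -0.001], [0.155, -0.988, -0.0], [-0.001, 0.0, -1.0]]
ft_force: [0.2, -0.2, -0.6]
gripper_width: 0.0616
grip_force: 33.7
```

No contact; continue down to the floor.

Call:
send_rows(motion=[[[0, 0, -0.1, 0, 0, 0, -1], [0, 0, -0.1, 0, 0, 0, -1], [0, 0, 0, 0, 0, 0, -1], [0, 0, 0, 0, 0, 0, -1]]])

```text
time: 10.4
tcp_pos: [0.4714, 0.1525, 0.0288]
ee_rot: [[0.988, 0.155, -0.0], [0.155, -0.988, 0.0], [-0.0, -0.0, -1.0]]
ft_force: [0.8, -0.7, -0.9]
gripper_width: 0.0612
grip_force: 33.7
```

Call:
send_rows(motion=[[[0, 0, -0.06, 0, 0, 0, -1], [0, 0, -0.04, 0, 0, 0, -1], [0, 0, 0, 0, 0, 0, -1], [0, 0, 0, 0, 0, 0, -1]]])

```text
time: 10.8
tcp_pos: [0.472, 0.1526, 0.0279]
ee_rot: [[0.988, 0.155, 0.002], [0.155, -0.988, -0.0], [0.001, 0.0, -1.0]]
ft_force: [-10.9, -4.0, 38.7]
gripper_width: 0.0609
grip_force: 39.2
```

Call:
send_rows(motion=[[[0, 0, 0.06, 0, 0, 0, -1], [0, 0, 0, 0, 0, 0, 1], [0, 0, 0, 0, 0, 0, 1], [0, 0, 0, 0, 0, 0, 1], [0, 0, 0, 0, 0, 0, 1], [0, 0, 0.4, 0, 0, 0, 1], [0, 0, 1, 0, 0, 0, 1], [0, 0, 1, 0, 0, 0, 1], [0, 0, 1, 0, 0, 0, 1], [0, 0, 1, 0, 0, 0, 1], [0, 0, 1, 0, 0, 0, 1], [0, 0, 1, 0, 0, 0, 1], [0, 0, 1, 0, 0, 0, 1], [0, 0, 1, 0, 0, 0, 1], [0, -0.9, 0.8, 0, 0, 0, 1], [0, -0.9, 0.6, 0, 0, 0, 1], [0, -0.9, 0.4, 0, 0, 0, 1], [0, -0.9, 0.2, 0, 0, 0, 1], [0, -0.9, 0, 0, 0, 0, 1], [0, 0, 0, 0, 0, 0, 1]]])

```text
time: 12.8
tcp_pos: [0.4712, 0.0373, 0.2886]
ee_rot: [[0.988, 0.152, 0.001], [0.152, -0.988, -0.0], [0.001, 0.001, -1.0]]
ft_force: [0.6, 0.4, -1.0]
gripper_width: 0.0853
grip_force: 0.0
```

Run:
```python
from station import cams
import pickle
from h import *
d={n:cams.capture(n) for n in ['wrist','scene','side']};pickle.dump(d,open('c4.pkl','wb'))
print(proj(d['wrist'],[[.471,.1525,.05],[.6,.09,.187]]))
cv2.imwrite('pics/g.png',crop(d['wrist'],120,0,280,230,2.6))
```

```text
[[172.82439454 155.34554222]
 [224.27705729   1.14945865]]
```

View pics/g.png

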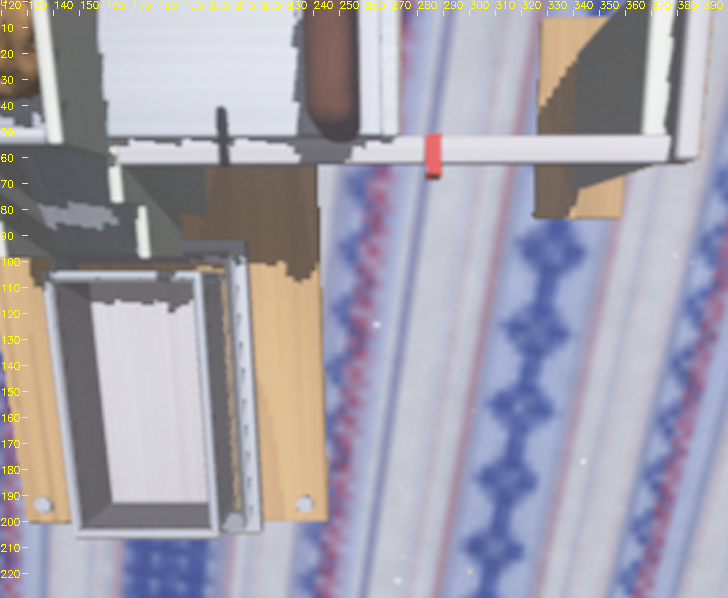

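Run:
```python
import pickle
from h import *
w=pickle.load(open('c4.pkl','rb'))['wrist'];q=lambda x,y:(x/2.6+119.5,y/2.6-.5)
for z in(54,60,66):
  p,e=fit([(w,[(55,31,z),(55,-31,z),(-55,-31,z),(-55,31,z)],[q(203-158,272),q(203,270),q(218,537),q(75,537)])],[.471,.1525,.156]);print(z,p.round(4),e.round(1).tolist())
p=np.array([.535,.162,.156]);R=np.array([[np.cos(p[2]),-np.sin(p[2])],[np.sin(p[2]),np.cos(p[2])]])
D=lambda px,z:((onz(w,q(*px),z/1000)[:2]-p[:2])@R*1000).round(1)
print('base R',D((328,521),6),D((321,260),6),'railR out',D((262,530),22),D((246,262),22),'in',D((233,520),6),D((222,290),6))
print('mark',D((433,135),136),D((433,160),134),D((425,150),136),D((441,150),136),'ptr',D((222,110),139),D((224,160),137),'armend',D((697,155),134),'handle front',D((330,120),187),D((303,60),187),D((358,60),187))
```

```text
54 [0.4696 0.1525 0.1461] [[0.4, 0.1], [-0.7, 1.4], [-0.2, -0.5], [0.4, -0.9]]
60 [0.4708 0.1508 0.1461] [[-0.2, -0.7], [-0.2, 0.5], [0.3, 0.3], [0.1, -0.1]]
66 [0.472  0.1492 0.1443] [[-0.7, -1.6], [0.3, -0.2], [0.8, 1.2], [-0.3, 0.7]]
base R [-129.3  -74. ] [ -7.  -74.5] railR out [-128.8  -43.9] [ -7.5 -43.5] in [-128.6  -27.2] [-19.8 -29.2]
mark [  30.1 -120.9] [  23.4 -121. ] [  26.  -118.5] [  26.  -123.3] ptr [ 36.7 -58.9] [ 23.3 -58.2] armend [  24.6 -200.9] handle front [ 28.1 -94.1] [ 41.2 -88. ] [  41.2 -101.3]
```

Call:
send_rows(motion=[[[0.85, 0.26, 0, 0, 0, 0.04, 0.2], [0.85, 0.26, 0, 0, 0, 0, 0.2], [0.85, 0.26, 0, 0, 0, 0, 0.2], [0.85, 0.26, 0, 0, 0, 0, 0.2], [0.85, 0.26, 0, 0, 0, 0, 0.2], [0.85, 0.26, 0, 0, 0, 0, 0.2], [0, 0, -0.6, 0, 0, 0, 0.2], [0, 0, -0.6, 0, 0, 0, 0.2], [0, 0, 0, 0, 0, 0, 0.2], [0, 0, 0, 0, 0, 0, 0.2]]])

```text
time: 13.95
tcp_pos: [0.5982, 0.079, 0.2575]
ee_rot: [[0.987, 0.159, -0.001], [0.159, -0.987, -0.0], [-0.001, 0.0, -1.0]]
ft_force: [0.1, 0.3, 0.6]
gripper_width: 0.051
grip_force: 0.0
```

Call:
send_rows(motion=[[[0.04, -0.12, -0.8, 0, 0, 0, 0.2], [0, 0, -0.9, 0, 0, 0, 0.2], [0, 0, -0.9, 0, 0, 0, 0.2], [0, 0, -0.9, 0, 0, 0, 0.2], [0, 0, -0.8, 0, 0, 0, 0.2], [0, 0, 0, 0, 0, 0, 0.2], [0, 0, 0, 0, 0, 0, 0.2]]])

```text
time: 14.65
tcp_pos: [0.6001, 0.076, 0.1513]
ee_rot: [[0.987, 0.158, 0.001], [0.158, -0.987, 0.0], [0.001, -0.0, -1.0]]
ft_force: [-0.4, -0.1, 0.4]
gripper_width: 0.0513
grip_force: 0.0
```

Call:
send_rows(motion=[[[0, 0, 0, 0, 0, 0, -1], [0, 0, 0, 0, 0, 0, -1], [0, 0, 0, 0, 0, 0, -1], [0, 0, 0, 0, 0, 0, -1], [0, 0, 0, 0, 0, 0, -1], [0, 0, 0, 0, 0, 0, -1], [0, 0, 0, 0, 0, 0, -1]]], force=60)

```text
time: 15.35
tcp_pos: [0.6004, 0.0761, 0.1514]
ee_rot: [[0.987, 0.158, 0.001], [0.158, -0.987, 0.0], [0.001, -0.0, -1.0]]
ft_force: [-2.1, 0.4, 8.0]
gripper_width: 0.0112
grip_force: 58.3
```

Call:
send_rows(motion=[[[0.04, -0.25, 0, 0, 0, 0, -1], [0.04, -0.25, 0, 0, 0, 0, -1], [0.04, -0.25, 0, 0, 0, 0, -1], [0.04, -0.25, 0, 0, 0, 0, -1], [0.04, -0.25, 0, 0, 0, 0, -1], [0.04, -0.25, 0, 0, 0, 0, -1], [0.04, -0.25, 0, 0, 0, 0, -1], [0.04, -0.25, 0, 0, 0, 0, -1], [0.04, -0.25, 0, 0, 0, 0, -1], [0.04, -0.22, 0, 0, 0, 0, -1], [0, 0, 0, 0, 0, 0, -1], [0, 0, 0, 0, 0, 0, -1], [0, 0, 0, 0, 0, 0, -1], [0, 0, 0, 0, 0, 0, -1]]])

```text
time: 16.75
tcp_pos: [0.6098, 0.0162, 0.1514]
ee_rot: [[0.987, 0.16, 0.0], [0.16, -0.987, 0.002], [0.001, -0.002, -1.0]]
ft_force: [-8.1, 8.3, 10.6]
gripper_width: 0.0111
grip_force: 59.1
```

Run:
```python
from station import cams
import pickle
from h import *
d={n:cams.capture(n) for n in ['wrist','scene','side']};pickle.dump(d,open('c5.pkl','wb'))
p=[.582,.047,.134]
cs=[]
for n in('side','scene','wrist'):
    c=proj(d[n],p)[0];print(n,c)
u,v=proj(d['scene'],p)[0].astype(int);a=crop(d['scene'],u-60,v-45,100,85,4)
b=crop(d['wrist'],60,0,390,340,1)
h=max(a.shape[0],b.shape[0]);f=lambda i:cv2.copyMakeBorder(i,0,h-i.shape[0],0,0,0)
cv2.imwrite('pics/h.png',np.hstack([f(a),f(b)]));print(u-60,v-45)
```

```text
side [268.97124663 188.42349102]
scene [274.93711319 199.37319685]
wrist [211.58091005 299.69378079]
214 154
```

View pics/h.png

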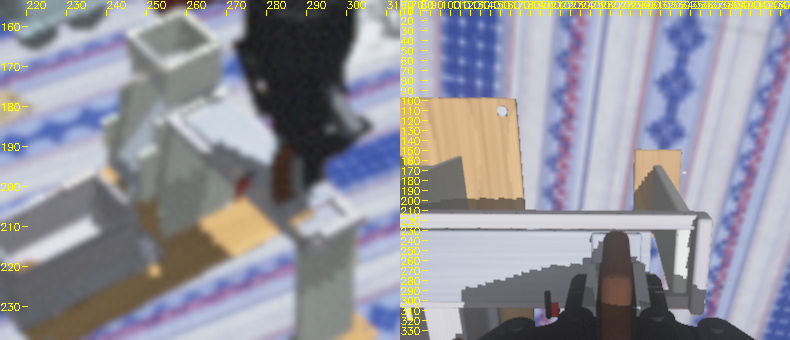

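```bash
cat > n.py <<'E'
import pickle,sys
from h import *
D=pickle.load(open(sys.argv[1],'rb'));w=D['wrist'];im=w['pixels'].astype(int)
y0,y1,x0,x1=285,325,190,235
s=im[y0:y1,x0:x1];r=(s[...,0]>90)&(s[...,1]<.5*s[...,0])&(s[...,2]<.5*s[...,0]);k=s.max(2)<45
for v in range(y0,y1,2):print(v,''.join('R' if a else 'k' if b else '.' for a,b in zip(r[v-y0],k[v-y0])))
E
python3 n.py c5.pkl
python3 - <<'E'
import pickle
from h import *
D=pickle.load(open('c5.pkl','rb'))
# walnut brown pixels near tray, in scene and side
for n in('scene','side'):
    c=D[n];u,v=proj(c,[.471,.1525,.03])[0].astype(int);b=pickle.load(open('c4.pkl','rb'))[n]['pixels'][v-18:v+19,u-22:u+23]
    for lab,s in(('before',b),('now',c['pixels'][v-18:v+19,u-22:u+23])):
        h=cv2.cvtColor(s,cv2.COLOR_RGB2HSV);m=(h[...,0]>5)&(h[...,0]<20)&(h[...,1]>100)&(h[...,2]>60);ys,xs=np.nonzero(m)
        print(n,lab,m.sum(),(xs.mean()+u-22,ys.mean()+v-18) if len(xs) else '',(u,v))
E
```

```text
285 .............................................
287 .............................................
289 .............................................
291 .............................................
293 .............................................
295 .............................................
297 .............................................
299 .............................................
301 .............................................
303 ......................RRRR...................
305 ......................RRRRR..................
307 ......................RRRRR..............k...
309 .......................RRRR..............k...
311 ....................k..RRRR.......k..k.k.....
313 .................kkkk.RRRRRR....k.kkkk.kkkkkk
315 .................k.kk.RRRRRR.kkkk.kk.k..kkkkk
317 .................kkkk........kkkkkkkkkkkkkkkk
319 ............................kkkkkkkkkkkkkkkk.
321 ...........................kkkkkkkkkkkkkkkkkk
323 kk.k..................kkkkkk.kkkkkkkkkkkkkkkk
scene before 64 (np.float64(242.265625), np.float64(227.4375)) (np.int64(228), np.int64(213))
scene now 71 (np.float64(242.05633802816902), np.float64(226.88732394366198)) (np.int64(228), np.int64(213))
side before 68 (np.float64(234.23529411764707), np.float64(224.88235294117646)) (np.int64(218), np.int64(209))
side now 65 (np.float64(234.4923076923077), np.float64(224.87692307692308)) (np.int64(218), np.int64(209))
```

```bash
cat > k.py <<'E'
import sys,pickle
from h import *
w=pickle.load(open(sys.argv[1],'rb'))['wrist'];p=np.array([.535,.162,.156]);R=np.array([[np.cos(p[2]),-np.sin(p[2])],[np.sin(p[2]),np.cos(p[2])]])
D=lambda u,z:((onz(w,u,z/1000)[:2]-p[:2])@R*1000).round(1)
for z in(134,137,140):print(z,'ptr',D((208.5,315),z),'red',D((214.5,314),z),D((212,314),z),D((217,314),z))
print(w['pixels'][295:322:3,198:224:2].tolist().__len__())
for v in(300,305,310,314,317):print(v,[tuple(int(x) for x in a) for a in w['pixels'][v,203:221]])
E
python3 k.py c5.pkl
python3 - <<'E'
import sys; sys.path.insert(0,'.')
from station import cams
import pickle
from h import *
D=pickle.load(open('c5.pkl','rb'));D0=pickle.load(open('c4.pkl','rb'))
# changes inside tray opening / tower opening between frames
p=np.array([.535,.162,.156]);c,s=np.cos(p[2]),np.sin(p[2])
for n in('scene','side'):
    for name,x,y,z in(('tower',50,0,160),('tray',-66,0,54)):
        ex=[(20,20),(20,-20),(-20,-20),(-20,20)] if name=='tower' else [(52,28),(52,-28),(-52,-28),(-52,28)]
        zz=181 if name=='tower' else 54
        P=[(p[0]+(c*(x+a)-s*(y+b))/1000,p[1]+(s*(x+a)+c*(y+b))/1000,zz/1000) for a,b in ex]
        m=np.zeros((420,560),np.uint8);cv2.fillPoly(m,[proj(D[n],P).round().astype(np.int32)],1)
        for l,dd in(('before',D0),('now',D)):
            h=cv2.cvtColor(dd[n]['pixels'],cv2.COLOR_RGB2HSV);b=(m>0)&(h[...,0]>4)&(h[...,0]<22)&(h[...,1]>80);ys,xs=np.nonzero(b)
            print(n,name,l,m.sum(),b.sum(),(xs.mean(),ys.mean()) if len(xs) else '')
E
```

```text
134 ptr [  19.  -118.7] red [  19.7 -122. ] [  19.7 -120.7] [  19.7 -123.3]
137 ptr [  21.1 -119.4] red [  21.8 -122.6] [  21.8 -121.3] [  21.8 -123.9]
140 ptr [  23.3 -120.1] red [  23.9 -123.2] [  23.9 -121.9] [  23.9 -124.5]
9
300 [(99, 101, 107), (79, 82, 87), (54, 54, 58), (49, 49, 52), (47, 47, 50), (48, 50, 53), (47, 47, 49), (57, 59, 62), (87, 88, 95), (97, 99, 106), (97, 99, 107), (97, 99, 105), (97, 100, 105), (97, 99, 105), (98, 99, 106), (97, 98, 106), (98, 99, 106), (96, 99, 105)]
305 [(102, 102, 107), (88, 88, 92), (61, 61, 65), (46, 46, 48), (47, 46, 49), (47, 46, 49), (46, 46, 49), (45, 43, 46), (89, 47, 49), (105, 50, 51), (107, 49, 51), (106, 48, 49), (107, 50, 51), (105, 48, 49), (89, 45, 47), (94, 85, 90), (100, 100, 104), (102, 100, 105)]
310 [(133, 110, 154), (136, 105, 148), (97, 76, 102), (45, 45, 47), (43, 43, 46), (45, 46, 48), (44, 44, 48), (42, 43, 46), (74, 45, 47), (97, 45, 48), (106, 49, 50), (104, 46, 48), (103, 44, 46), (105, 47, 48), (92, 45, 45), (84, 43, 45), (80, 45, 46), (154, 155, 170)]
314 [(121, 100, 147), (126, 103, 147), (96, 80, 105), (52, 50, 51), (41, 40, 45), (40, 40, 44), (41, 40, 43), (39, 40, 43), (59, 42, 43), (93, 45, 47), (104, 46, 45), (103, 44, 45), (105, 46, 47), (103, 44, 45), (98, 45, 46), (72, 39, 42), (49, 43, 45), (44, 44, 46)]
317 [(121, 93, 138), (126, 100, 143), (117, 97, 129), (78, 65, 83), (38, 39, 41), (41, 41, 43), (39, 39, 43), (43, 42, 44), (107, 99, 117), (132, 122, 145), (135, 126, 150), (137, 132, 155), (137, 134, 158), (138, 137, 160), (98, 97, 112), (43, 42, 45), (40, 40, 43), (41, 41, 44)]
scene tower before 131 11 (np.float64(257.3636363636364), np.float64(166.63636363636363))
scene tower now 131 0 
scene tray before 451 0 
scene tray now 451 1 (np.float64(220.0), np.float64(220.0))
side tower before 143 0 
side tower now 143 0 
side tray before 502 0 
side tray now 502 0
```

Call:
send_rows(motion=[[[0.01, -0.08, 0, 0, 0, 0, -1], [0, 0, 0, 0, 0, 0, -1], [0, 0, 0, 0, 0, 0, -1], [0, 0, 0, 0, 0, 0, -1], [0, 0, 0, 0, 0, 0, -1], [0, 0, 0, 0, 0, 0, -1], [0, 0, 0, 0, 0, 0, -1], [0, 0, 0, 0, 0, 0, -1], [0, 0, 0, 0, 0, 0, -1], [0, 0, 0, 0, 0, 0, -1], [0, 0, 0, 0, 0, 0, -1], [0, 0, 0, 0, 0, 0, -1], [0, 0, 0, 0, 0, 0, -1], [0, 0, 0, 0, 0, 0, -1], [0, 0, 0, 0, 0, 0, -1]]])

```text
time: 18.4
tcp_pos: [0.6101, 0.0143, 0.1514]
ee_rot: [[0.987, 0.16, 0.0], [0.16, -0.987, 0.002], [0.001, -0.002, -1.0]]
ft_force: [-6.9, 10.0, 10.5]
gripper_width: 0.0111
grip_force: 59.0
```

Run:
```python
from station import cams
import pickle
from h import *
D={n:cams.capture(n) for n in ['wrist','scene','side']};pickle.dump(D,open('c6.pkl','wb'))
D0=pickle.load(open('c4.pkl','rb'))
p=np.array([.535,.162,.156]);c,s=np.cos(p[2]),np.sin(p[2])
for n in('scene','side'):
    P=[(p[0]+(c*(-66+a)-s*b)/1000,p[1]+(s*(-66+a)+c*b)/1000,.054) for a,b in [(52,28),(52,-28),(-52,-28),(-52,28)]]
    q=proj(D[n],P).round().astype(np.int32);m=np.zeros((420,560),np.uint8);cv2.fillPoly(m,[q],1)
    print(n,q.tolist())
    a=D[n]['pixels'].astype(int)
    y0,y1,x0,x1=q[:,1].min(),q[:,1].max()+1,q[:,0].min(),q[:,0].max()+1
    for v in range(y0,y1):   # redness R-B and darkness map
        print(v,''.join(' ' if not m[v,u] else 'n' if a[v,u,0]-a[v,u,2]>25 else '#' if a[v,u].sum()<120 else '-' if a[v,u].sum()<450 else '.' for u in range(x0,x1)))
w=D['wrist']['pixels']
for v in(300,305,310,314):print(v,[tuple(int(x) for x in a) for a in w[v,203:222]])
```

```text
scene [[237, 197], [247, 207], [218, 221], [209, 211]]
197                             .          
198                           ..-.         
199                         ..-----        
200                       ..--------       
201                     ..-----------      
202                   .---------------     
203                 .------------------    
204               ..--------------------   
205             ..-----------------------  
206           ..-------------------------- 
207         ..-----------------------------
208       ..-----------------...---------  
209     .------------------.....-------    
210   .------------------........----      
211 ..-----------------...........-        
212  .---------------............          
213   .------------............            
214    .---------............              
215     .------............                
216     ..---............                  
217      ..-...........                    
218       ...........                      
219        ....nnn.                        
220         .nnnn                
[... 1753 characters left out ...]
, 90, 94), (101, 101, 105), (100, 99, 103), (102, 102, 106), (102, 100, 105), (101, 100, 105), (101, 99, 104)]
310 [(139, 104, 144), (144, 102, 142), (102, 75, 99), (44, 45, 48), (46, 45, 49), (43, 44, 48), (45, 45, 48), (43, 42, 46), (73, 45, 48), (97, 47, 48), (99, 48, 49), (87, 46, 48), (81, 44, 46), (121, 115, 131), (164, 169, 191), (180, 188, 208), (186, 191, 208), (181, 187, 204), (171, 177, 199)]
314 [(130, 104, 146), (138, 105, 146), (102, 76, 102), (51, 43, 45), (44, 43, 46), (41, 42, 45), (43, 42, 47), (41, 42, 45), (60, 42, 46), (93, 45, 48), (102, 44, 46), (86, 43, 45), (144, 147, 171), (173, 182, 209), (177, 185, 207), (159, 164, 180), (98, 101, 109), (43, 44, 47), (40, 40, 43)]
```

Run:
```python
import pickle,numpy as np
A=[pickle.load(open(f'c{i}.pkl','rb')) for i in(4,5,6)]
for n,(y0,y1,x0,x1) in {'scene':(195,230,205,255),'side':(188,224,190,245)}.items():
    for i in(0,1,2):
        p=A[i][n]['pixels'].astype(int)[y0:y1,x0:x1];r=p[...,0]-p[...,2]
        if i==0: base=r;continue
        d=r-base;ys,xs=np.nonzero(d>12);print(n,'frame',i,'browner px',len(xs),(xs.mean()+x0,ys.mean()+y0,xs.min()+x0,xs.max()+x0,ys.min()+y0,ys.max()+y0) if len(xs) else '', 'n changed',(np.abs(A[i][n]['pixels'].astype(int)[y0:y1,x0:x1]-A[0][n]['pixels'][y0:y1,x0:x1]).sum(2)>60).sum())
p=A[2]['scene']['pixels']
for v in range(215,224):print(v,[tuple(int(k) for k in p[v,u]) for u in range(213,228)])
```

```text
scene frame 1 browner px 40 (np.float64(227.1), np.float64(219.975), np.int64(217), np.int64(248), np.int64(205), np.int64(225)) n changed 429
scene frame 2 browner px 36 (np.float64(226.19444444444446), np.float64(220.94444444444446), np.int64(217), np.int64(248), np.int64(218), np.int64(226)) n changed 427
side frame 1 browner px 0  n changed 367
side frame 2 browner px 0  n changed 367
215 [(149, 151, 161), (127, 128, 135), (120, 120, 125), (119, 119, 123), (122, 121, 126), (125, 124, 131), (136, 135, 142), (152, 153, 160), (171, 170, 180), (193, 192, 202), (210, 209, 217), (218, 218, 225), (223, 223, 230), (225, 225, 231), (224, 225, 231)]
216 [(157, 163, 173), (147, 150, 159), (128, 129, 136), (124, 123, 130), (133, 133, 140), (150, 151, 157), (170, 169, 179), (190, 190, 200), (207, 208, 216), (219, 219, 226), (223, 222, 230), (225, 225, 232), (224, 224, 231), (223, 223, 231), (217, 216, 224)]
217 [(149, 155, 165), (161, 166, 176), (149, 152, 160), (146, 147, 154), (163, 164, 171), (188, 189, 197), (204, 203, 214), (216, 215, 221), (220, 219, 225), (223, 222, 228), (224, 224, 23
[... 843 characters left out ...]
21 [(93, 94, 98), (97, 97, 101), (104, 106, 112), (117, 117, 122), (124, 115, 114), (137, 118, 102), (142, 118, 98), (130, 113, 102), (114, 105, 103), (104, 101, 101), (96, 95, 98), (97, 97, 102), (96, 96, 101), (96, 97, 100), (97, 97, 102)]
222 [(93, 94, 97), (91, 91, 95), (93, 94, 97), (93, 95, 98), (100, 99, 103), (107, 102, 103), (110, 104, 103), (103, 100, 101), (96, 94, 99), (95, 96, 99), (97, 96, 102), (98, 95, 101), (98, 98, 102), (98, 98, 101), (96, 97, 102)]
223 [(93, 94, 100), (93, 94, 97), (93, 94, 97), (92, 93, 97), (92, 92, 96), (98, 97, 102), (96, 95, 100), (96, 95, 100), (96, 96, 102), (97, 96, 101), (97, 98, 101), (98, 97, 102), (99, 100, 104), (95, 97, 101), (99, 100, 103)]
```

Call:
send_rows(motion=[[[0, 0, 0, 0, 0, 0, -1], [0, 0, 0, 0, 0, 0, -1], [0, 0, 0, 0, 0, 0, -1], [0, 0, 0, 0, 0, 0, -1], [0, 0, 0, 0, 0, 0, -1], [0, 0, 0, 0, 0, 0, -1], [0, 0, 0, 0, 0, 0, -1], [0, 0, 0, 0, 0, 0, -1], [0, 0, 0, 0, 0, 0, -1], [0, 0, 0, 0, 0, 0, -1]]])

```text
time: 19.55
tcp_pos: [0.6101, 0.0143, 0.1514]
ee_rot: [[0.987, 0.16, 0.0], [0.16, -0.987, 0.002], [0.001, -0.002, -1.0]]
ft_force: [-6.6, 8.3, 9.8]
gripper_width: 0.0113
grip_force: 59.0
```

Run:
```python
from station import cams
import pickle
from h import *
s=cams.capture('scene');o=pickle.load(open('c6.pkl','rb'))['scene']
print(np.abs(s['pixels'][190:230,200:255].astype(int)-o['pixels'][190:230,200:255]).max())
p=np.array([.535,.162,.156]);c,t=np.cos(p[2]),np.sin(p[2])
for x,y,z in[(-102,-12,41),(-102,0,41),(-102,-12,34),(-121,-31,54)]:print((x,y,z),proj(s,[p[0]+(c*x-t*y)/1000,p[1]+(t*x+c*y)/1000,z/1000]).round(1))
```

```text
7
(-102, -12, 41) [[220.4 219. ]]
(-102, 0, 41) [[218.4 216.8]]
(-102, -12, 34) [[220.6 220.6]]
(-121, -31, 54) [[217.8 222.5]]
```

The nut is at rest in the tray's front corner: its top is predicted at (220, 219) and seen at (220, 219.5). The pointer is on the mark.

```bash
python3 -c "
from station import close_job
print(close_job())"
```

```text
the job is handed in; nothing more can be done
None
```

The job is handed in with the tray in the pocket, the walnut at rest in the tray and the gate held with its pointer on the red mark to within about 0.5 mm as measured. No verdict came back, and the walnut was confirmed only from the small part visible over the tray's rim.

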